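Snap ring onto the sample carousel spindle

TASK

Lock the sample carousel onto its spindle with the blue-eyed snap ring: pinch the ring's two blue eyes together so that it spreads fully, carry it spread and lower it over the brass spindle head down to the shoulder, then let go so that it closes into the groove under the head, lying flat. Leave the orange-eyed snap ring, which belongs to another machine, where it is.

Things in the scene. Friction and masses are not known exactly. Their poses are not given: they have to be found in the camera images.
- snap_blue: Snap ring to fit, flat on the bench: dark sprung steel, crossed ends, 100 x 65 mm, about 80 g, two upright BLUE eyes. Origin: on its underside, centre of its bore; z up, x towards the eyes (at the start away from the robot, within 26 deg). Jaws 8 mm high, 11 mm either side of the bore centre closed, 23 mm fully spread. Black spring coil (hinge), 16 mm wide, 12 mm high, at x = -44 mm. Let go, it closes itself.
- blue_eyes (a point): Midway between the blue eyes, 39 mm along the ring's x, 24 mm above its underside; axes as the ring's. Eyes: tabs 13 mm long, 6 mm thick, 38 mm tall (grip 12 to 34 mm up), 63 mm over their outsides along y. The ends cross, so pinching the eyes together along y spreads the ring; they stop at 18 mm over flat parallel outsides. Spring: 4 to 8 N per eye; hold with 20 to 35 N.
- snap_blue_left (a joint): Spread of the blue-eyed ring: angle of its left half about the coil, rad. 0 = closed, as at the start; 0.27 = fully spread (stop). The right half mirrors it. It takes about 0.10 to pass the spindle head; closed in the groove it reads under 0.05.
- shoulder (a point): Top centre of the aluminium shoulder, 52 mm wide, 60 mm above the bench, in the middle of the fixed white-grey carousel (200 mm wide, tube caps to 52 mm above the bench). On it stands the spindle: steel groove 23 mm wide, 14 mm high, then a brass head 30 mm wide, tapering from 17 mm up to 12 mm wide at its top 28 mm up. The ring's underside goes on the shoulder, bore on the axis, turned any way.
- snap_orange: The other snap ring, same size and shape but with ORANGE eyes, lying on the bench; to be left alone. Origin and axes as for the blue-eyed one. Which of the two lies nearer the carousel changes.
There are look-alikes about, which are no part of the job. Leave any red look-alike of the snap_blue alone.

How it is judged (in metres and radians):
On the way, in this order (a step that is already met when the one before it is completed fails the run):
1. the blue-eyed ring is spread and lifted clear of the bench (value of joint snap_blue_left above 0.17 rad and height (world z) of snap_blue above 0.03 m), for 0.2 s.
2. still spread, it is lowered round the spindle past the head (value of joint snap_blue_left above 0.12 rad and horizontal distance between snap_blue and shoulder below 0.02 m and z of snap_blue in the frame of shoulder below 0.01 m), for 0.1 s.
At the end, for the whole second after the job is handed in: The blue-eyed ring has closed (spread under 0.06 rad) in the groove: its bore centre within 10 mm of the spindle axis, its underside less than 7 mm above the shoulder, flat to 10 degrees, at rest and released; the orange-eyed ring is within 20 mm of where it was (horizontal distance between snap_blue and shoulder below 0.01 m and z of snap_blue in the frame of shoulder between -0.004 and 0.007 m and value of joint snap_blue_left below 0.06 rad and angle between snap_blue's own z axis and vertical below 0.175 rad and linear speed of snap_blue below 0.02 m/s and contact force between the fingers and snap_blue below 0.1 N and distance of snap_orange from where it was at the start of the episode below 0.02 m); the robot touches nothing.
It fails at once if the orange-eyed ring is moved by more than 20 mm (distance of snap_orange from where it was at the start of the episode above 0.02 m).
It also fails if it takes over 43 s, if anything falls off the work surface, if the arm or the gripper's body presses on something with over 40 N, if the wrist force passes 120 N, or if a joint passes its speed limit or range.

ROBOT

A 6-joint arm with a two-finger parallel gripper is mounted at the origin on the work surface. World frame = base frame: x ahead of the robot, y to its left, z up, the work surface at z = 0. Lengths are in m, angles in degrees, forces in N, time in s.
With the tool pointing down it reaches from about 0.3 to 0.875 m from the base axis. Payload 6.4 kg.
Tool frame: the origin (TCP) lies midway between the tips of the shut fingers; the grasp point (between the pads) lies 19 mm behind it; z points along the fingers, y is the line along which they close (so a half turn about z gives the same grasp; the last joint's range is limited). The gripper opens to 85 mm and grips with 20 to 120 N. Pads are 22 mm wide; open, the fingers measure 114 mm over their backs; the gripper's body (76 mm by 85 mm) begins 54 mm behind the grasp point. The pads swing forward as they close: fully open they stand 13 mm farther back than shut.
Start: joints at [-80.231, 10.359, 92.074, -0, 77.567, -11.82], TCP at [0.212, -0.535, 0.231] pointing down, gripper open.
Joint ranges: [-171.53, 171.53], [-51.25, 118.39], [17.06, 147.69], [-65.23, 245.23], [0, 150.52], [-178.68, 178.68]. Speed limits (degrees/s): [147.25, 147.25, 172.46, 180, 180, 180].

INTERFACE

Orientations are given as a 3x3 rotation matrix whose columns are the frame's x, y, z axes.
In Python, from bench import robot gives the robot as it stands. Calls block until the motion is done:
- robot.movep(position, orientation): joint-space move of the TCP to a pose.
- robot.move_straight(position, attitude=None, rate=0.15, guard=None): straight line of the TCP; attitude=None keeps the orientation; rate is the mean speed in m/s. With guard (N) it stops when the force on the tool has changed by that much, and returns True; else False.
- robot.move_joints(angles): joint-space move.
- robot.gripper_to(opening, grip_force=None): opening from 0.0 (shut) to 1.0 (fully open); grip_force is the grip in N (None keeps the last); returns when the fingers have stopped.
- robot.wait(seconds).
- robot.solve_ik(position, orientation): joint angles nearest the present ones, or None.
- robot.camera(name): name is "scene" or "top" or "wrist"; returns a dict with "img" (384x512x3 uint8, blue, green, red), "range_z" (384x512 float32, m along the optical axis (not along the pixel's ray), 0 where there is no reading), "fovy" (degrees; the focal length in pixels is half the picture's height over the tangent of half this angle, whatever the lens; pixels are square), "cx", "cy" (the principal point, pixels), "rvec" (rotation vector, rad) and "tvec" (3), from world to camera coordinates, as OpenCV has them. Camera axes: x right, y down, z forward; pixel columns grow to the right and rows downward; lengths in m; the calibration is good to about 2 mm. The wrist camera is an equidistant fisheye: a pixel r from the principal point sees the ray r / f radians off the axis. A picture is of the moment at which its call begins.
A pose or a line that the arm cannot do raises robot.PlanningError and nothing moves.
- robot.hand_in(): hands the job in; it is judged then, once.
Readings, each from a call of its own:
- robot.current_t(): time.
- robot.current_joints(): joint angles.
- robot.current_joint_velocities(): joint speeds.
- robot.current_tau(): joint torques, N m.
- robot.current_position(): TCP position.
- robot.current_eef_rot(): TCP orientation.
- robot.current_wrist_force(): force on the tool from outside, world axes, zero at the start.
- robot.current_wrist_torque(): the same for the moment, N m.
- robot.current_width(): opening from 0.0 (shut) to 1.0 (fully open).
- robot.current_grasp_force(): force on a finger pad.
Only numpy, scipy, OpenCV 4.12 (cv2) and the standard library are available. Lean on these libraries where they do the work, as an engineer would, in place of code of your own. Each camera call takes 0.05 s, during which the arm holds its last target. There are 200 camera calls.

## Working session

There is one attempt and no reset: what is moved stays moved. The work goes in short steps, each a Python script; the robot and the scene stay as the last script left them, time stands still between calls to the robot, and variables do not carry over. Pictures are saved under pics/ and viewed, at most 10 in all, crops included, and the job is handed in when it is done.

```bash
mkdir -p pics; cat > h.py <<'E'
import numpy as np, cv2
from bench import robot
def cam(n):
    c=robot.camera(n); np.savez('pics/last_%s.npz'%n,**{k:np.asarray(v) for k,v in c.items()}); return c
def load(n):
    d=np.load('pics/last_%s.npz'%n); return {k:d[k] for k in d.files}
def cloud(c):
    "world xyz for each pixel (pinhole)"
    h,w=c['range_z'].shape; f=h/2/np.tan(np.radians(float(c['fovy']))/2)
    u,v=np.meshgrid(np.arange(w),np.arange(h)); z=c['range_z']
    p=np.stack([(u-c['cx'])/f*z,(v-c['cy'])/f*z,z],-1)
    R=cv2.Rodrigues(np.asarray(c['rvec'],float))[0]
    P=(p-np.asarray(c['tvec'],float).ravel())@R; P[z==0]=np.nan
    return P
E
python3 - <<'E'
from h import *
a=cam('scene');b=cam('top')
cv2.imwrite('pics/s.png',a['img']);cv2.imwrite('pics/t.png',cv2.resize(b['img'],(800,600)))
P=cloud(b);print(b['fovy'],b['cx'],b['cy'],b['tvec'],P[192,256],robot.current_t())
E
```

```text
57.96459318613637 254.93207026322537 183.65255384971485 [-0.04794789  0.52487443  0.70197356] [ 5.07604856e-01 -5.74089864e-02 -3.95100298e-04] 0.1
```

View pics/t.png

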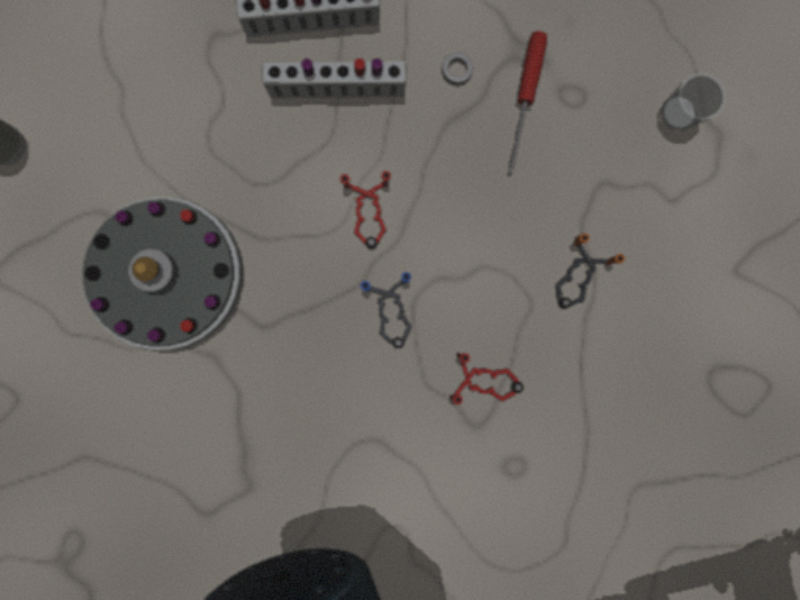

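View pics/s.png

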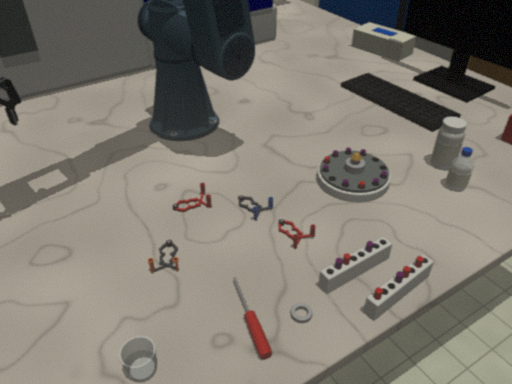

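Top view (800x600): the candidates are the blue-eyed ring at (393,310), the orange-eyed ring at (588,270), and red look-alikes at (370,210) and (485,380). I choose the one with blue eyes at (365,286) and (406,277), coil at (399,342). The spindle head is at (146,269).

```bash
python3 - <<'E'
from h import *
b=load('top');P=cloud(b)
im=b['img'].astype(int)
hsv=cv2.cvtColor(b['img'],cv2.COLOR_BGR2HSV).astype(int)
m=(abs(hsv[...,0]-110)<14)&(hsv[...,1]>110)
n,l,s,c=cv2.connectedComponentsWithStats(m.astype('uint8'))
for i in range(1,n):
    if s[i,4]>5: print('blue',c[i],s[i,4],np.nanmedian(P[l==i],0),np.nanmax(P[l==i][:,2]))
# dark coil
g=im.sum(-1)
for name,(u,v) in dict(coil=(255,219),ocoil=(361,194)).items():
    q=P[v-6:v+7,u-6:u+7];k=q[...,2]>0.006; print(name,q[k].mean(0),q[k][:,2].max())
q=P[125:225,50:155].reshape(-1,3)
for lo,hi in((.08,.095),(.057,.063),(.045,.055),(.03,.04)):
    k=q[(q[:,2]>lo)&(q[:,2]<hi)];
    if len(k): print(lo,len(k),k.mean(0),k.min(0),k.max(0))
x,y,w,h=220,165,60,65
cv2.imwrite('pics/c.png',cv2.resize(b['img'][y:y+h,x:x+w],None,fx=8,fy=8,interpolation=cv2.INTER_CUBIC))
E
```

```text
blue [259.375  177.1875] 16 [ 0.53527919 -0.06213266  0.03790711] 0.0410855868565532
blue [233.7 182.7] 20 [ 0.52469543 -0.01146142  0.03876269] 0.04179313210790234
coil [ 0.4533362  -0.05287329  0.01063854] 0.015132927836922811
ocoil [ 0.50350016 -0.28015095  0.01076803] 0.014523177918779839
0.08 152 [0.54620746 0.2512754  0.08473859] [0.53408123 0.24047009 0.08007986] [0.55850155 0.26647674 0.09105175]
0.057 376 [0.54570649 0.24925734 0.06059697] [0.52210045 0.22726521 0.05701678] [0.5725159  0.27934407 0.06284916]
0.045 555 [0.54188721 0.24575941 0.05160335] [0.4608158  0.17669519 0.0450119 ] [0.63268651 0.32996971 0.05493402]
0.03 4959 [0.54526182 0.25139846 0.03827687] [0.44849486 0.15748442 0.0300503 ] [0.64174668 0.34715455 0.03999972]
```

View pics/c.png

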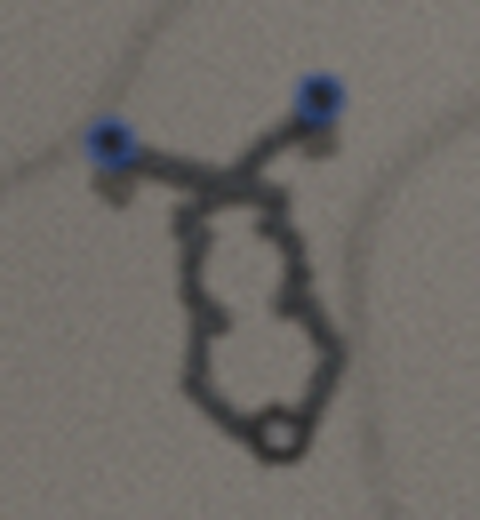

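The crop shows blue eyes at (112,140) and (319,100), and the crossed steel ring with its coil at (278,436). That matches the description. Heights (38 mm eyes, 60 mm shoulder) and yaw of about 12° from both the eyes and the coil agree. Next I move above it for a wrist look.

```bash
cat >> h.py <<'E'
def ori(yaw,s=1):
    y=s*np.array([-np.sin(yaw),np.cos(yaw),0]); z=np.array([0,0,-1.]); return np.stack([np.cross(y,z),y,z],1)
def wrist_at(c,uv,z0):
    "world point on plane z=z0 seen at fisheye pixel uv"
    f=c['img'].shape[0]/2/np.tan(np.radians(float(c['fovy']))/2)
    d=np.array([uv[0]-c['cx'],uv[1]-c['cy']],float); r=np.hypot(*d); a=r/f
    ray=np.r_[np.sin(a)*d/r,np.cos(a)]
    R=cv2.Rodrigues(np.asarray(c['rvec'],float))[0]; o=-R.T@np.asarray(c['tvec'],float).ravel(); w=R.T@ray
    return o+w*(z0-o[2])/w[2]
def blobs(c):
    hsv=cv2.cvtColor(c['img'],cv2.COLOR_BGR2HSV).astype(int)
    m=(abs(hsv[...,0]-110)<14)&(hsv[...,1]>110)
    n,l,s,k=cv2.connectedComponentsWithStats(m.astype('uint8'))
    return [(k[i].round(1),int(s[i,4])) for i in range(1,n) if s[i,4]>15]
E
python3 - <<'E'
from h import *
yaw=np.radians(11.8)
for s in(1,-1):
    for p in ([.530,-.0368,.12],[.584,.258,.13]): print(s,robot.solve_ik(p,ori(yaw,s)))
q=[robot.solve_ik([.53,-.0368,.12],ori(yaw,s)) for s in (1,-1)]
s=1 if abs(q[0][5])<abs(q[1][5]) else -1
print(s); robot.movep([.530,-.0368,.12],ori(yaw,s))
c=cam('wrist');cv2.imwrite('pics/w.png',c['img']);print(blobs(c),robot.current_t())
for k,n in blobs(c): print(wrist_at(c,k,.030))
E
```

```text
1 [-1.67825807e+01  1.22921963e+01  1.03743573e+02 -2.54444375e-14
  6.39642304e+01 -1.18582581e+02]
1 [ 1.32024150e+01  2.39923261e+01  8.70890036e+01 -2.54444375e-14
  6.89186703e+01 -8.85975850e+01]
-1 [-1.67825807e+01  1.22921963e+01  1.03743573e+02 -2.54444375e-14
  6.39642304e+01  6.14174193e+01]
-1 [ 1.32024150e+01  2.39923261e+01  8.70890036e+01 -2.54444375e-14
  6.89186703e+01  9.14024150e+01]
-1
[(array([220.4, 195.5]), 168), (array([286.3, 196.4]), 146)] 2.3083
[ 0.5243644 -0.0099826  0.03     ]
[ 0.5347641  -0.06401283  0.03      ]
```

View pics/w.png

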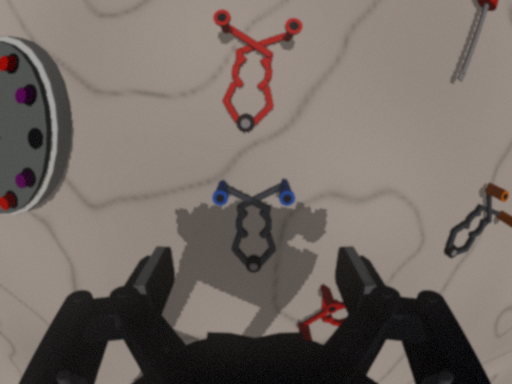

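Wrist view: blue eyes at (220,195) and (286,196), coil at (254,265), red decoy above at (245,123), orange far right at (480,220). Midpoint (0.530,-0.037) agrees with the top camera. I'll grasp, pinching in steps and rising slightly to offset the pad swing.

```bash
python3 - <<'E'
from h import *
R=ori(np.radians(11.3),-1); p=np.array([.5298,-.0370,.06])
robot.movep(p,R)
p[2]=0.001; print(robot.move_straight(p,rate=.1,guard=15))
robot.gripper_to(0.5,28); print(robot.current_width(),robot.current_grasp_force(),robot.current_wrist_force(),robot.current_position())
p[2]=0.003; robot.move_straight(p,rate=.03)
robot.gripper_to(0.0,28); print(robot.current_width(),robot.current_grasp_force(),robot.current_wrist_force())
p[2]=.045; robot.move_straight(p,rate=.1)
print(robot.current_width(),robot.current_grasp_force(),robot.current_wrist_force(),robot.current_t())
c=cam('wrist');print(blobs(c));cv2.imwrite('pics/w2.png',c['img'])
E
```

```text
False
0.5029080541326334 6.041492745280266 [ 1.5615427  -3.04735066  5.90848271] [ 0.53270489 -0.03846456  0.0031749 ]
0.16457475299645646 26.463872847380117 [ 3.910678   -3.28318748  8.48942627]
0.15428545326069118 27.219554213806987 [ 0.34764843 -0.10843195 -0.16587058] 5.0917
[(array([254.7, 268.1]), 1173)]
```

View pics/w2.png

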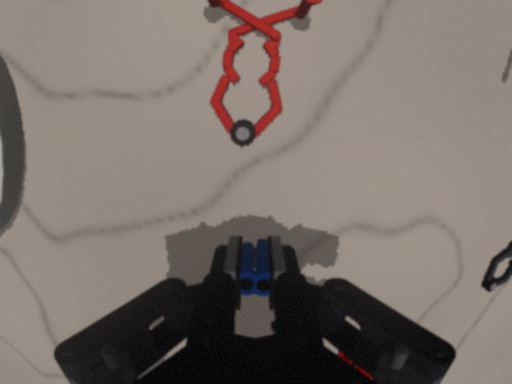

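The eyes are pinched together at (255,270) between the pads, and the ring is lifted. I'll go to a pose beside and above the spindle and check its attitude.

```bash
python3 - <<'E'
from h import *
yaw=np.radians(11.3);R=ori(yaw,-1)
print(robot.current_position())
ex=np.array([np.cos(yaw),np.sin(yaw),0])
p=robot.current_position();
p=np.array([.5298,-.0370,.15]);robot.move_straight(p,rate=.15)
p=np.array([.546,.250,.15])+.039*ex; robot.move_straight(p,rate=.15)
robot.wait(.3)
print(p,robot.current_position(),robot.current_wrist_force(),robot.current_width(),robot.current_t())
a=cam('scene');b=cam('top')
s=a['img'][70:200,270:440]
t=b['img'][110:240,30:210]
cv2.imwrite('pics/st.png',np.hstack([cv2.resize(s,(400,306),interpolation=2),cv2.resize(t,(400,306),interpolation=2)]))
E
```

```text
[ 0.52897534 -0.03670393  0.04423457]
[0.58424397 0.2576419  0.15      ] [0.58428479 0.2574217  0.15006123] [-0.29609655 -0.04911438 -0.99139356] 0.15813453573896002 8.4417
```

View pics/st.png

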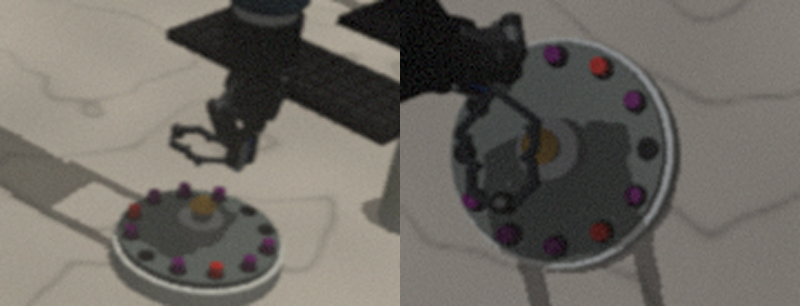

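The ring is visibly spread and held. In the top crop the coil is at (500,202) and the jaws at about (460,140) and (540,145). I'll measure its pose from the depth image.

```bash
python3 - <<'E'
from h import *
yaw=np.radians(11.3);ex=np.array([np.cos(yaw),np.sin(yaw)]);ey=np.array([-ex[1],ex[0]])
tcp=np.array([.58428,.25742])
for n,(u0,u1,v0,v1) in dict(top=(45,105,145,206),scene=(335,385,105,145)).items():
    P=cloud(load(n))[v0:v1,u0:u1].reshape(-1,3);P=P[(P[:,2]>.13)&(P[:,2]<.175)]
    q=np.c_[(P[:,:2]-tcp)@ex,(P[:,:2]-tcp)@ey,P[:,2]]
    for lo in range(-100,-10,10):
        k=q[(q[:,0]*1e3>=lo)&(q[:,0]*1e3<lo+10)]
        if len(k)>3:
            print(n,lo,len(k),'ymin/max',(k[:,1].min()*1e3).round(1),(k[:,1].max()*1e3).round(1),'zmed',(np.median(k[:,2])*1e3).round(1), 'zpct',(np.percentile(k[:,2],[10,90])*1e3).round(1))
    print('xmin',q[:,0].min())
E
```

```text
top -100 24 ymin/max -3.1 11.5 zmed 157.6 zpct [151.  160.2]
top -90 121 ymin/max -16.1 21.9 zmed 156.5 zpct [152.9 160. ]
top -80 81 ymin/max -20.6 31.3 zmed 154.7 zpct [150.8 157.2]
top -70 71 ymin/max -21.1 30.3 zmed 154.2 zpct [149.8 155.9]
top -60 84 ymin/max -24.8 29.6 zmed 153.8 zpct [149.4 155.5]
top -50 61 ymin/max -26.1 32.2 zmed 153.5 zpct [150. 155.]
top -40 81 ymin/max -29.4 32.2 zmed 153.5 zpct [149.1 155.8]
top -30 74 ymin/max -26.2 33.4 zmed 152.4 zpct [148.9 156.6]
top -20 84 ymin/max -16.9 23.1 zmed 152.0 zpct [148.5 159.8]
xmin -0.09353724436101594
scene -90 42 ymin/max -17.2 24.6 zmed 152.3 zpct [147.4 156.6]
scene -80 30 ymin/max -24.0 29.8 zmed 150.7 zpct [147.3 154.5]
scene -70 23 ymin/max -23.1 28.4 zmed 151.1 zpct [146.7 153.4]
scene -60 26 ymin/max -27.5 29.6 zmed 150.6 zpct [145.7 153.5]
scene -50 22 ymin/max -28.8 27.0 zmed 149.6 zpct [145.2 152.2]
scene -40 21 ymin/max -31.0 22.7 zmed 150.5 zpct [145.9 153.7]
scene -30 12 ymin/max -27.2 -15.1 zmed 152.9 zpct [150.6 153.8]
scene -20 7 ymin/max -17.5 -9.6 zmed 152.1 zpct [149.3 154.2]
xmin -0.09243621536012896
```

Flat to about 2°, bore at about -41 mm along x and +3 mm along y from the TCP, spindle axis ≈ (0.5465,0.2525). I'll correct for that and lower with a guard.

```bash
python3 - <<'E'
from h import *
yaw=np.radians(11.3);ex=np.array([np.cos(yaw),np.sin(yaw),0]);ey=np.array([-ex[1],ex[0],0])
p=np.array([.5465,.2525,.15])+.041*ex-.003*ey
robot.move_straight(p,rate=.1)
for z in(.105,.075,.063):
    p[2]=z; g=robot.move_straight(p,rate=.06,guard=5); print(z,g,robot.current_position()-p,robot.current_wrist_force().round(2),robot.current_width())
    if g: break
robot.wait(.2);print(robot.current_t())
a=cam('scene');b=cam('top')
cv2.imwrite('pics/st2.png',np.hstack([cv2.resize(a['img'][100:200,300:410],(400,364),interpolation=2),cv2.resize(b['img'][110:240,30:173],(400,364),interpolation=2)]))
E
```

```text
0.105 False [3.28954024e-04 8.21516897e-05 3.67295204e-04] [-0.28 -0.33 -0.51] 0.1543206987003344
0.075 False [-5.01715356e-05 -9.83547112e-06 -2.67173731e-04] [ 0.44 -1.2  -0.47] 0.15734786814147664
0.063 True [0.00155634 0.00036692 0.00082146] [-0.21 -0.39  2.98] 0.15496891440854524
10.8083
```

View pics/st2.png

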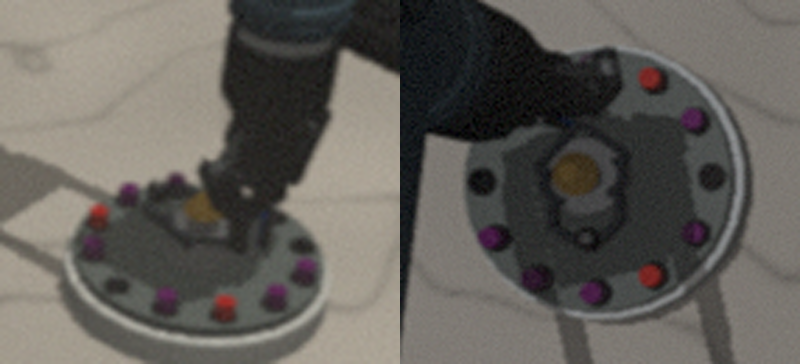

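The ring surrounds the spindle and sits on the shoulder (contact at TCP z ≈ 0.064). I'll release gradually, following the pads' rise downward.

```bash
python3 - <<'E'
from h import *
p=np.array(robot.current_position()); z0=.0635
for w,dz in((.3,.0015),(.45,.003),(.6,.005),(.72,.007),(.85,.009)):
    robot.gripper_to(w,20); p[2]=z0-dz; robot.move_straight(p,rate=.03)
    print(w,robot.current_width(),robot.current_grasp_force(),robot.current_wrist_force().round(2))
robot.gripper_to(1.0);robot.wait(.2)
print(robot.current_grasp_force(),robot.current_wrist_force().round(2))
a=cam('scene')
p[2]=.16;print(robot.move_straight(p,rate=.08,guard=4))
robot.move_straight(p+[-.0,-.15,.05],rate=.2)
print(robot.current_t());b=cam('top')
cv2.imwrite('pics/st3.png',np.hstack([cv2.resize(cam('scene')['img'][100:200,300:410],(400,364),interpolation=2),cv2.resize(b['img'][110:240,30:173],(400,364),interpolation=2)]))
P=cloud(b);Q=P[130:225,50:160].reshape(-1,3)
Q=Q[(Q[:,2]>.064)&(Q[:,2]<.075)];print(len(Q),Q.mean(0),np.percentile(Q[:,2],[10,50,90]))
for k,_ in blobs(b): print(k,P[int(k[1]),int(k[0])])
E
```

```text
0.3 0.29741027197496944 4.638771041063592 [0.02 1.03 2.19]
0.45 0.4482419500535159 4.4770596153102815 [-0.08  0.05  1.95]
0.6 0.5980404745367746 3.086229683831334 [-0.48  0.37  1.82]
0.72 0.7182761472590962 0.0 [ 0.03 -0.99  0.18]
0.85 0.852408560560722 0.0 [0.43 0.33 0.09]
0.0 [-0.8  -0.12 -0.41]
False
16.4917<stdin>:14: RuntimeWarning: Mean of empty slice.
  ret = um.true_divide(
Traceback (most recent call last):
IndexError: index -1 is out of bounds for axis 0 with size 0
```

View pics/st3.png

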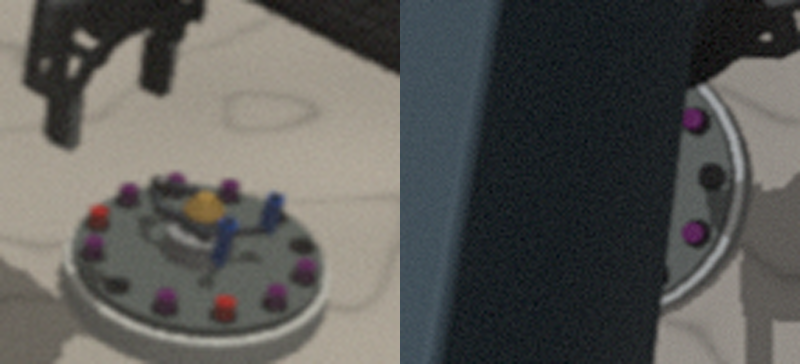

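The scene crop shows the ring on the spindle with its eyes at (225,240) and (272,212). The arm blocks the top view, so I move aside to verify.

```bash
python3 - <<'E'
from h import *
q=np.array(robot.current_joints());q[0]=-60;q[1]-=8
robot.move_joints(q);robot.wait(.2);print(robot.current_t())
b=cam('top');a=cam('scene')
cv2.imwrite('pics/st4.png',np.hstack([cv2.resize(a['img'][130:200,315:392],(400,364),interpolation=2),cv2.resize(b['img'][120:220,50:160],(400,364),interpolation=2)]))
for n,c in(('top',b),('scene',a)):
    P=cloud(c);W=P[125:225,50:160] if n=='top' else P[130:200,310:400]
    Q=W.reshape(-1,3);d=np.hypot(Q[:,0]-.5465,Q[:,1]-.2525)
    for k,_ in blobs(c): print(n,k,P[int(k[1]),int(k[0])].round(4))
    Q=Q[(Q[:,2]>.062)&(Q[:,2]<.082)&(d>.018)&(d<.06)]
    v=(Q[:,:2]-[.5465,.2525])@np.array([.981,.196])
    for lo in range(-60,40,15):
        k=Q[(v*1e3>=lo)&(v*1e3<lo+15)]
        if len(k)>2: print(n,lo,len(k),(np.percentile(k[:,2],[10,50,90])*1e3).round(1))
E
```

```text
18.9417
top [101.5 147.7] [0.5888 0.2283 0.0998]
top [ 71.1 150.2] [0.584  0.2824 0.098 ]
top -60 29 [71.6 78.5 81.4]
top -45 105 [72.5 76.3 80. ]
top -30 84 [64.5 73.4 76.3]
top -15 27 [62.1 71.8 74. ]
top 0 19 [62.3 68.1 71.3]
top 15 98 [64.  69.7 72.9]
top 30 91 [65.  71.2 79.3]
scene [204.    4.9] [-0.4467  0.3275  0.2157]
scene [270.1   2.9] [-0.4454  0.6435  0.1736]
scene [365.   10.1] [-1.1702  1.96   -0.2639]
scene [406.2  14.4] [0.0422 0.9496 0.1976]
scene [384.1  31.2] [-0.0977  0.9981  0.082 ]
scene [467.  150.4] [0.7242 0.4643 0.1186]
scene -60 8 [75.  77.4 79.5]
scene -45 46 [69.  72.9 77.2]
scene -30 29 [66.4 70.2 74.1]
scene -15 6 [65.8 68.8 70.5]
scene 0 11 [63.9 67.1 69.5]
scene 15 8 [66.  68.4 72.1]
scene 30 62 [64.  69.5 79.1]
```

View pics/st4.png

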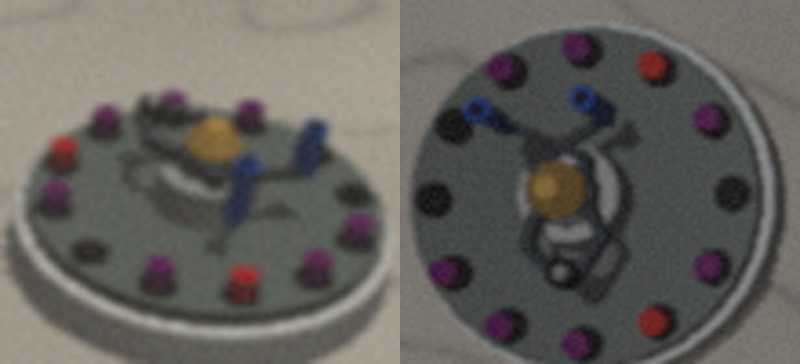

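The ring is closed and centred, but the coil end at (561,272) stands about 8 mm high, roughly a 9° tilt. That is too near the limit, so I'll press the coil gently down with shut fingers until its top is at 72 mm.

```bash
python3 - <<'E'
from h import *
P=cloud(load('top'))[190:199,90:99].reshape(-1,3);k=P[P[:,2]>.068];print(len(k),k.mean(0),k[:,2].max())
yaw=np.radians(5);R=ori(yaw,-1);p=np.array([.502,.248,.20])
robot.gripper_to(0.0,20); robot.movep(p,R)
p[2]=.1;robot.move_straight(p,rate=.12);robot.wait(.2);print(robot.current_wrist_force())
for z in(.085,.080,.077,.075,.073,.0715):
    p[2]=z;g=robot.move_straight(p,rate=.03,guard=12);print(z,g,robot.current_position()[2].round(4),robot.current_wrist_force().round(2))
    if g:break
p[2]=.2;robot.move_straight(p,rate=.12)
q=np.array(robot.current_joints());q[0]=-60;robot.move_joints(q);robot.wait(.2);print(robot.current_t())
b=cam('top');a=cam('scene')
cv2.imwrite('pics/st5.png',np.hstack([cv2.resize(a['img'][130:200,315:392],(400,364),interpolation=2),cv2.resize(b['img'][120:220,50:160],(400,364),interpolation=2)]))
for n,c in(('top',b),('scene',a)):
    P=cloud(c);W=P[125:225,50:160] if n=='top' else P[130:200,310:400]
    Q=W.reshape(-1,3);d=np.hypot(Q[:,0]-.5465,Q[:,1]-.2525)
    if n=='top':
        for k,_ in blobs(c): print(n,k,P[int(k[1]),int(k[0])].round(4))
    Q=Q[(Q[:,2]>.062)&(Q[:,2]<.082)&(d>.018)&(d<.06)]
    v=(Q[:,:2]-[.5465,.2525])@np.array([.996,.087])
    for lo in range(-60,40,15):
        k=Q[(v*1e3>=lo)&(v*1e3<lo+15)]
        if len(k)>2: print(n,lo,len(k),(np.percentile(k[:,2],[10,50,90])*1e3).round(1))
E
```

```text
69 [0.50351523 0.24777422 0.07889448] 0.08359712613253482
[-0.89336865 -0.42717982  0.77777079]
0.085 False 0.0848 [-0.82 -0.92 -0.25]
0.08 False 0.0797 [ 0.4   0.56 -0.55]
0.077 False 0.0769 [ 0.67 -0.77 -0.38]
0.075 False 0.075 [-0.81  0.96 -0.27]
0.073 False 0.073 [0.08 0.4  0.75]
0.0715 False 0.0715 [0.27 0.1  1.72]
29.3167
top [100.6 149.1] [0.5848 0.2291 0.1022]
top [ 70.8 152.4] [0.5795 0.2814 0.1036]
top -60 29 [67.2 72.1 73.7]
top -45 108 [66.2 69.5 73. ]
top -30 74 [63.6 69.5 70.8]
top -15 22 [62.6 68.9 71.3]
top 0 19 [62.3 70.  72.7]
top 15 99 [67.6 73.  75.7]
top 30 77 [69.  74.8 80.3]
scene -60 6 [64.5 69.2 70.9]
scene -45 41 [63.1 67.5 70.8]
scene -30 20 [64.2 66.9 69.5]
scene -15 9 [63.7 66.9 68.9]
scene 0 9 [64.7 66.4 71.1]
scene 15 22 [65.8 71.1 74. ]
scene 30 56 [67.5 74.  80.3]
```

View pics/st5.png

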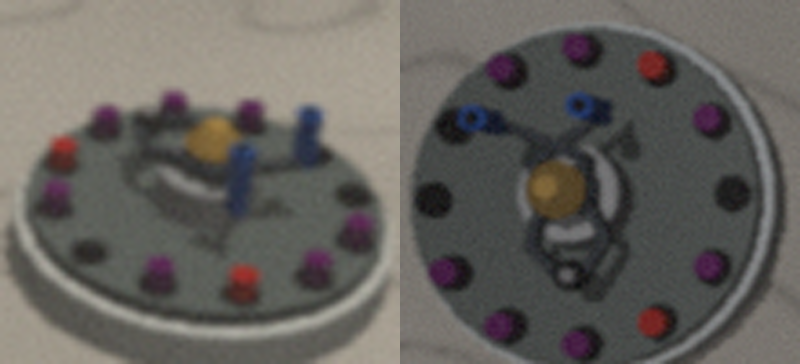

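The coil top is now at 72 mm, and the ring is flat to about 3–4°. Its underside is about 1–2 mm above the shoulder, it is centred to within about 2 mm, and the eyes are as far apart as when it was closed. The arm is clear, so I hand in.

```bash
python3 -c "
from bench import robot
print(robot.hand_in(),robot.current_t())"
```

```text
the job is handed in; nothing more can be done
the job is handed in; nothing more can be done
```

The job is handed in: the blue-eyed ring is closed in the spindle groove, about 3–4° off level after I pressed its coil end down, and I never went near the orange-eyed ring; the hand-in call returned no verdict.

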